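Dry-fit a headphone stand and hold the crossbar over the post for gluing

TASK

Plug the light square post, its small tenon upwards, fully home in the square mortise of the dark clamped base and let go of it. Then pick up the brown crossbar, carry it over the rip fence and finish while still holding it level and still, about a centimetre above the post's tenon and not touching it, its hole centred over the tenon and its long side parallel to the base's long side, so that glue can be brushed on. Do not let the crossbar touch the post or the base, do not hit the fence and leave everything else on the table where it is.

Things in the scene. Friction and masses are not known exactly. Their poses are not given: they have to be found in the camera images.
- base: dark wooden base block, 160 (x, long side) x 110 (y) x 40 (z) mm, fixed flat on the table, left or right of the fence, with the crossbar on the other side. Origin: centre of its underside. Low blue cleats with steel clips hold its two short ends (up to 51 mm high, 65 to 111 mm from the centre along +x and -x). A square mortise is sunk in the middle of its top
- mortise (a point): centre of the mouth of the base's mortise, level with the base's top, 40 mm above the table; axes as the base. The mortise is 29 x 29 mm, sides parallel to the block's, 25 mm deep (solid floor 15 mm above the table), with a 3 mm chamfer round its mouth
- post: light wooden post, loose, standing upright beyond the base or beyond the crossbar (in swapped places with the glue bottle). Shaft 26 x 26 x 80 mm with a slightly rounded foot, then a square tenon 18 x 18 x 16 mm on top: 96 mm in all, about 60 g. Origin: centre of its foot; z up along it, x and y across the flat faces. It fits the mortise in any of its four quarter turns
- tenon_top (a point): centre of the top face of the post's tenon, 96 mm above the post's foot; axes as the post. 111 mm above the table when the post is fully home
- crossbar: brown wooden crossbar, loose, lying flat on the table: 130 (x, long side) x 56 (y) x 30 (z) mm, with a vertical square through hole 21 x 21 mm in the middle; about 170 g. Origin: centre of the hole at the underside; z up. It may be gripped across its 56 mm width, at the middle
- fence: aluminium rip fence with yellow ends, fixed on the table between base and crossbar, 472 (x) x 40 (y) x 88 (z) mm. Origin: centre of its underside. It must not be hit
- glue: white glue bottle with orange cap, 54 mm diameter, 140 mm high, upright, loose; origin at the centre of its underside. Leave alone
- mallet: rubber-headed mallet lying on the table, 260 mm long along its x, loose. Leave alone
- square: try square lying flat, wooden stock 22 x 100 x 16 mm at the origin and a thin steel blade 150 mm long along +x, loose. Leave alone
- tape: yellow tape measure, 66 x 40 x 60 mm, loose, origin at the centre of its underside. Leave alone
- offcut: light wooden offcut lying flat, 90 (x) x 45 (y) x 20 (z) mm, loose, origin at the centre of its underside. Leave alone
- driver: screwdriver with red handle, 200 mm long along its x, lying on the table, loose. Leave alone

How it is judged:
By the outcome, as a careful person would: the job done as asked, in the order asked, and still so for the second after the job is handed in, while the arm keeps its last pose, push and grip.
It also fails if it takes over 69 s, if anything falls off the work surface, if the arm or the gripper's body presses on something with over 40 N, if the wrist force passes 120 N, or if a joint passes its speed limit or range.

ROBOT

A 6-joint arm with a two-finger parallel gripper is mounted at the origin on the work surface. World frame = base frame: x ahead of the robot, y to its left, z up, the work surface at z = 0. Lengths are in m, angles in rad, forces in N, time in s.
With the tool pointing down it reaches from about 0.375 to 0.9 m from the base axis. Payload 3.1 kg.
Tool frame: the origin (TCP) lies midway between the tips of the shut fingers; the grasp point (between the pads) lies 19 mm behind it (manip.grip_depth is the distance from the TCP to the grasp point, in m); z points along the fingers, y is the line along which they close (so a half turn about z gives the same grasp; the last joint's range is limited). The gripper opens to 85 mm and grips with 20 to 120 N. Pads are 22 mm wide; open, the fingers measure 114 mm over their backs; the gripper's body (76 mm by 85 mm) begins 54 mm behind the grasp point. The pads swing forward as they close: fully open they stand 13 mm farther back than shut.
Start: joints at [-1.488, 0.527, 1.433, -0, 1.181, -0.178], TCP at [0.162, -0.604, 0.231] pointing down, gripper open.
Joint ranges: [-3.08, 3.08], [-0.75, 2.2], [0.22, 2.44], [-1.43, 4.57], [0, 2.65], [-2.85, 2.85]. Speed limits (rad/s): [2.79, 2.79, 3.14, 3.14, 3.14, 3.14].

INTERFACE

Orientations are given as a unit quaternion [x, y, z, w].
In Python, from station import telemetry, snapshot, manip gives the robot as it stands. The module is installed in compiled form; this text tells all that it offers.
- The arm moves only by the shell command python3 -m crank 'ROWS' [OPENING] [FORCE]. ROWS is text: rows parted by semicolons, each of 6 numbers parted by spaces: the shift along the tool's x, y, z as a fraction of full scale, then the turn, a rotation vector about the tool's x, y, z as a fraction of full scale. A call has exactly 5 rows; each row shifts and turns the commanded pose from where the row before left it, along the tool's axes as they then stand; what a row does not reach is not made up. Full scale, the value 1, is 4 cm for a shift and 90 degrees for a turn. A row lasts 1/10 s, in which the tool goes at most 50 mm and 8.59 degrees, less where a joint would pass 70% of its speed; a pose out of reach is approached as far as the arm can. A call with a number of a shift or a turn outside -1 to 1 is refused whole. A call with a gripper value outside its range is refused whole. OPENING is the opening, from -1 (shut) to 1 (fully open), set as the call begins (- or left out, the last holds). The fingers move at their own pace and stop on an object; FORCE is the grip in N (left out, the last holds). Time passes only in rows, so rows that do not move let the fingers close, or fill a call up. It gives the time, the measured TCP pose, the force, the opening and the grip force at its end, in the units of the state.
- telemetry.sense(): the state, without advancing time (a new reading comes with each control period).
- snapshot(name): name is "scene" or "top" or "wrist"; returns a dict with "image" (480x640x3 uint8, red, green, blue), "depth" (480x640 float32, m along the optical axis (not along the pixel's ray), 0 where there is no reading), "camera_matrix" (3x3 intrinsics, pixels), "rvec" (rotation vector, rad) and "tvec" (3), from world to camera coordinates, as OpenCV has them. Camera axes: x right, y down, z forward; pixel columns grow to the right and rows downward; lengths in m; the calibration is good to about 2 mm. A picture is of the moment at which its call begins.
- manip.sign_off(): hands the job in; it is judged then, once.
The state is a dict: "t": time; "q": joint angles; "qd": joint speeds; "tau": joint torques, N m; "tcp_pos": TCP position; "tool_rot": TCP orientation; "force": force on the tool from outside, world axes, zero at the start; "ft_torque": the same for the moment, N m; "finger_gap": opening from 0.0 (shut) to 1.0 (fully open); "gripper_force": force on a finger pad.
Only numpy, scipy, OpenCV 4.12 (cv2) and the standard library are available. Lean on these libraries where they do the work, as an engineer would, in place of code of your own. Each camera call takes 0.05 s, during which the arm holds its last target. There are 200 camera calls.

## Working session

There is one attempt and no reset: what is moved stays moved. The work goes in short steps, Python scripts to look and compute and a shell command to move; the robot and the scene stay as the last step left them, time stands still between calls to the robot, and variables do not carry over. Pictures are saved under pics/ and viewed, at most 10 in all, crops included, and the job is handed in when it is done.

```bash
mkdir -p pics
cat > h.py <<'E'
import numpy as np, cv2, json
from station import telemetry, snapshot, manip
from scipy.spatial.transform import Rotation as R
def cam(s): 
    Rm=cv2.Rodrigues(np.array(s["rvec"],float))[0]; return np.array(s["camera_matrix"]),Rm,np.array(s["tvec"],float).ravel()
def ray(s,u,v):
    K,Rm,t=cam(s); d=Rm.T@np.linalg.inv(K)@np.array([u,v,1.]); return -Rm.T@t,d
def plane(s,u,v,z):
    o,d=ray(s,u,v); return o+d*(z-o[2])/d[2]
def cloud(s):
    K,Rm,t=cam(s); D=s["depth"]; v,u=np.mgrid[:480,:640]
    P=np.stack([(u-K[0,2])/K[0,0]*D,(v-K[1,2])/K[1,1]*D,D],-1)
    W=(P-t)@Rm; W[D==0]=np.nan; return W
def save(s,n): cv2.imwrite(f"pics/{n}.png",s["image"][...,::-1])
E
python3 - <<'E'
from h import *
a=snapshot("top");b=snapshot("scene");save(a,"top1");save(b,"scene1")
np.savez("s1.npz",**{k+n:np.array(x[k]) for n,x in(("t",a),("s",b)) for k in x})
st=telemetry.sense();print(st);print(cam(a),cam(b))
E
```

```text
{'t': 0.1, 'q': array([-1.48754117e+00,  5.28406859e-01,  1.43379895e+00,  2.92998174e-05,
        1.18139624e+00, -1.78535535e-01]), 'qd': array([ 0.00044445, -0.00468583, -0.00164996, -0.00031969, -0.00207044,
       -0.00084166]), 'tau': array([-4.20245897e-05, -4.43306923e+01, -1.78587520e+01, -2.87513603e-04,
        3.87135398e-03, -8.33446848e-06]), 'tcp_pos': array([ 0.16171621, -0.60303779,  0.23040291]), 'tool_rot': array([ 9.91445656e-01,  1.30516289e-01,  6.13781790e-05, -1.00291448e-03]), 'force': array([-0.26913915,  0.31194172, -0.12946034]), 'ft_torque': array([-0.02343542,  0.01829168,  0.02332927]), 'gripper_force': 0.0, 'finger_gap': 1.0024900701882196}
(array([[607.80770117,   0.        , 321.96531471],
       [  0.        , 607.80770117, 238.20374398],
       [  0.        ,   0.        ,   1.        ]]), array([[ 0.00409789, -0.99992681,  0.0113836 ],
       [-0.99857548, -0.00469744, -0.05315023],
       [ 0.05319981, -0.01114958, -0.99852164]]), array([-0.00493139,  0.47141855,  1.6228654 ])) (array([[469.4743306 ,   0.        , 319.18748117],
       [  0.        , 469.4743306 , 236.28575899],
       [  0.        ,   0.        ,   1.        ]]), array([[-0.35847232,  0.93335276,  0.018714  ],
       [ 0.62502525,  0.25484689, -0.7378323 ],
       [-0.69342702, -0.25279573, -0.6747246 ]]), array([ 0.18622166, -0.24560553,  1.35918319]))
```

View pics/top1.png

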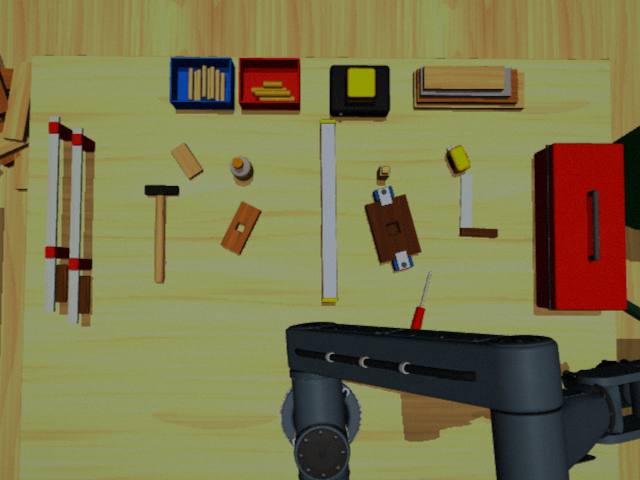

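View pics/scene1.png

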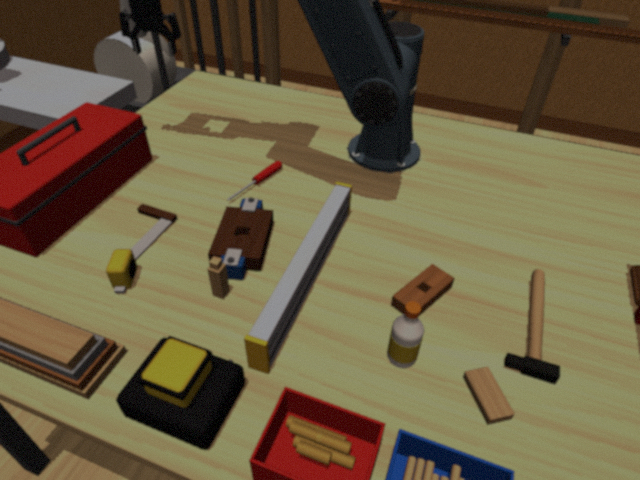

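The top view shows the post at (384,172), base at (393,228), fence at (329,212), crossbar at (241,228) with its hole at about (240,229), and glue at (241,168). In the scene view the post is at (218,277), base at (242,235) and crossbar at (423,290).

Run:
```python
from h import *
z=np.load("s1.npz"); a={k[:-1]:z[k] for k in z.files if k.endswith("t") and k!="t"}
a={k:z[k+"t"] for k in("image","depth","camera_matrix","rvec","tvec")}
W=cloud(a)
def obj(n,box,zlo,zhi,tilt=1):
    u0,v0,u1,v1=box; m=np.zeros((480,640),np.uint8); m[v0:v1,u0:u1]=1
    m&=((W[...,2]>zlo)&(W[...,2]<zhi)).astype(np.uint8)
    P=W[m>0]; zz=np.median(P[:,2])
    r=cv2.minAreaRect(P[:,:2].astype(np.float32)*1000)
    print(n,len(P),"z",zz.round(4),"rect",np.round(r[0],1),np.round(r[1],1),round(r[2],1),"mean",P.mean(0).round(4))
obj("post",(370,155,398,183),.07,.12)
obj("base",(360,180,430,265),.03,.046)
obj("bar",(215,195,268,260),.015,.05)
obj("fence",(315,115,345,308),.06,.12)
obj("glue",(225,150,258,185),.05,.16)
obj("driver",(405,265,438,335),.004,.05)
g=W[150:185,378:392:2,2]
print((W[156:188:2,372:398:2,2]*1000).round(0))
```

```text
post 109 z 0.0853 rect [ 644.5 -162.7] [26.8 26.8] 89.1 mean [ 0.6427 -0.161   0.0858]
base 2461 z 0.0391 rect [ 500.6 -189.3] [215.9 111.3] 15.2 mean [ 0.4995 -0.189   0.039 ]
bar 1001 z 0.0282 rect [498.5 217. ] [ 57.8 129.8] 63.9 mean [0.4985 0.2167 0.0281]
fence 2624 z 0.0834 rect [541.2 -17.5] [469.  38.] 0.9 mean [ 0.5398 -0.0172  0.0829]
glue 377 z 0.0959 rect [651.1 210.9] [50.9 52. ] 3.1 mean [0.6469 0.208  0.1009]
driver 466 z 0.0152 rect [ 315.2 -268.2] [170.7  92.8] 0.6 mean [ 0.3002 -0.2642  0.0158]
[[  1.   3.   6.   2.  -4.  -8.   5.   2.   3.   3.  -5.   2.  -8.]
 [ -2.  -0.  -3.  -2.  -1.  -0.   0.   2.  -3.  -4.   1.   3.   4.]
 [  1.   4.  -6.  -1.  -5.  -4.   0.  -3.  -2.  -6.  -0.  -3.  -4.]
 [ -0.  -2.  -3.  -1.   2.   2.  -8.  -0.   0.   6.   2.  -1.  -0.]
 [  0.   1.  -1.  -6.   9.  -4.  -7.   6.  -2.   0.  -3.  -3.  -4.]
 [ -5.  -1.  -5.   4.  77.  79.  81.  73.  79.  -3.   4.   2.  -7.]
 [  1.  -2.  -9.  45.  80.  99.  92.  95.  95.  -6.  -3.  -1.  -4.]
 [ -3.  -8.   6.  53.  74.  88.  96. 100.  93.  -1.  -4.  -8.   0.]
 [ -4.   1.  -1.  47.  79.  97.  93.  95.  89.   4.  -3.   1.   2.]
 [ -2.  -5.   2.  55.  84.  73.  76.  90.  74.  -6.  -7.   0.  -1.]
 [ -1.   0.   1.  57.  72.  68.  70.  74.  74.  -2.   5.   2.  -2.]
 [  1.   5.   3.  29.  42.  39.  35.  35.  -7.  -0.  -0.   0.  -3.]
 [ -5.   2.  -4.   1.  -5.  -4.   1.  -0.  -4.  -9.  -4.  -2.  -1.]
 [ -4.  -7.  -2.   8. -10.  -4.  -1.   1.   4.  -3.   1.  -1.  -5.]
 [ -7.   5.   4.  -6.   4.   4.  -4.  -1.   3.  -5.  -3.  -2.  -1.]
 [ -7.  -4.  -1.   4.   2.  -3.  -3.   3.  11.  41.   5.  -8.  -3.]]
```

```bash
python3 -m crank '0.5 -0.3 0 0 0 0;0.9 -0.5 0 0 0 0;0.9 -0.5 0 0 0 0;0.9 -0.5 0 0 0 0;0.9 -0.5 0 0 0 0' 1 40
python3 -m crank '0.9 -0.5 0 0 0 0;0.9 -0.5 0 0 0 0;0.9 -0.5 0 0 0 0;0.9 -0.5 0 0 0 0;0.9 -0.5 0 0 0 0'
python3 -m crank '0.9 -0.5 0 0 0 0;0.9 -0.5 0 0 0 0;0.9 -0.5 0 0 0 0;0.5 -0.2 0 0 0 0;0 0 0 0 0 0'
cat > look.py <<'E'
import sys
from h import *
s=snapshot("wrist");n=sys.argv[1];save(s,n);st=telemetry.sense()
np.savez(n+".npz",**{k:np.array(s[k]) for k in s},p=st["tcp_pos"],r=st["tool_rot"])
K,Rm,t=cam(s);print(st["t"],st["tcp_pos"].round(4),R.from_quat(st["tool_rot"]).as_matrix().round(4).tolist(),"cam",(-Rm.T@t).round(3),Rm.round(2).tolist())
E
python3 look.py w1
```

```text
t: 0.6
tcp_pos: [0.2972, -0.4709, 0.2309]
tool_rot: [0.991, 0.13, -0.0, -0.0]
force: [0.7, -0.4, 0.8]
finger_gap: 1.001
gripper_force: 0.0
t: 1.1
tcp_pos: [0.4452, -0.3276, 0.231]
tool_rot: [0.991, 0.13, -0.0, -0.0]
force: [0.7, -1.4, 0.1]
finger_gap: 1.001
gripper_force: 0.0
t: 1.6
tcp_pos: [0.5522, -0.228, 0.2309]
tool_rot: [0.991, 0.133, 0.0, -0.0]
force: [-0.3, -0.3, -1.0]
finger_gap: 1.0
gripper_force: 0.0
1.65 [ 0.5509 -0.2292  0.2308] [[0.9652, 0.2616, -0.001], [0.2616, -0.9652, 0.0003], [-0.0009, -0.0005, -1.0]] cam [ 0.626 -0.207  0.373] [[0.26, -0.97, -0.0], [-0.92, -0.25, 0.3], [-0.29, -0.08, -0.95]]
```

View pics/w1.png

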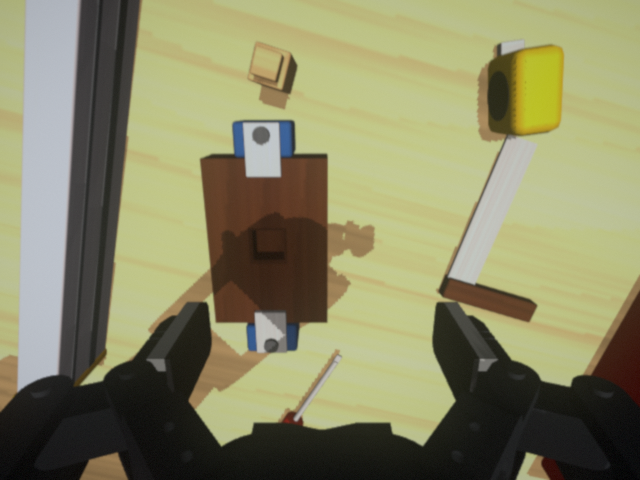

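The wrist view shows the post (tenon top at about (265,62)), the base with its mortise at about (269,243), and its clips at (262,140) and (271,335).

Run:
```python
from h import *
s=dict(np.load("w1.npz")); W=cloud(s); im=s["image"]
def fit(n,box,zlo,zhi,h):
    u0,v0,u1,v1=box; m=np.zeros((480,640),np.uint8); m[v0:v1,u0:u1]=1
    m&=((W[...,2]>zlo)&(W[...,2]<zhi)).astype(np.uint8)
    m=cv2.morphologyEx(m,cv2.MORPH_OPEN,np.ones((3,3)))
    print(n,m.sum(),"z med",np.median(W[m>0][:,2]).round(4),W[m>0][:,2].std().round(4))
    c=max(cv2.findContours(m,cv2.RETR_EXTERNAL,cv2.CHAIN_APPROX_NONE)[0],key=len)[:,0]
    P=np.array([plane(s,u,v,h)[:2] for u,v in c])*1000
    r=cv2.minAreaRect(P.astype(np.float32));print(np.round(r[0],1),np.round(r[1],1),round(r[2],1))
fit("tenon",(235,30,310,110),.088,.12,.096)
fit("shaft",(235,30,310,110),.06,.12,.08)
fit("base",(190,182,340,308),.034,.048,.04)
g=cv2.GaussianBlur(im,(0,0),.7)
a=cv2.resize(g[30:110,235:315],(400,400),interpolation=cv2.INTER_CUBIC)
b=cv2.resize(g[203:283,229:309],(400,400),interpolation=cv2.INTER_CUBIC)
b=np.clip(b.astype(float)*2.2,0,255).astype(np.uint8)
cv2.imwrite("pics/c1.png",np.hstack([a,b])[...,::-1])
```

```text
tenon 820 z med 0.0959 0.0013
[ 645.4 -162.6] [18.8 18. ] 88.1
shaft 1565 z med 0.094 0.0092
[ 645.4 -163.1] [27.8 26. ] 88.1
base 14084 z med 0.0399 0.0008
[ 495.9 -189.4] [122.5 109.3] 15.3
```

View pics/c1.png

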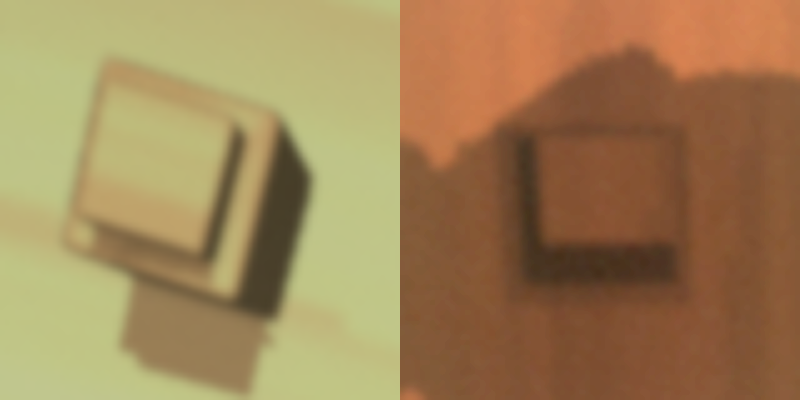

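The post is turned about −2° in plan with its shaft edges clear. The mortise's chamfer square spans about u 250.6–286.2, v 228–261 in the full image.

Run:
```python
from h import *
s=dict(np.load("w1.npz")); W=cloud(s)
q=[(250.6,228.6),(286.2,228.2),(286.4,261.2),(251.2,261.4)]
P=np.array([plane(s,u,v,.04)[:2] for u,v in q]);print(P.mean(0),np.linalg.norm(P-np.roll(P,1,0),axis=1))
m=np.zeros((480,640),np.uint8); m[215:275,240:300]=1; m&=((W[...,2]<.0365)).astype(np.uint8)
c=max(cv2.findContours(m,cv2.RETR_EXTERNAL,cv2.CHAIN_APPROX_NONE)[0],key=len)[:,0]
r=cv2.minAreaRect(np.array([plane(s,u,v,.038)[:2] for u,v in c],np.float32)*1000);print(r)
# base side edges: inlier points at top
B=W[182:308,190:340].reshape(-1,3);B=B[np.abs(B[:,2]-.04)<.003]
th=np.deg2rad(15.3);X=np.array([np.cos(th),np.sin(th)]);Y=np.array([-X[1],X[0]])
y=np.percentile(B[:,:2]@Y,[.2,99.8]);print("base mid y",y,y.mean(), "mortise y",P.mean(0)@Y,np.array(r[0])@Y/1000)
# full base ends at yaw offsets away from clips
B=W[140:340,190:340].reshape(-1,3);B=B[np.abs(B[:,2]-.04)<.003];k=np.abs(B[:,:2]@Y-y.mean())>.032;x=np.percentile((B[k][:,:2]@X),[.2,99.8]);print("x",x,x.mean(),P.mean(0)@X,np.array(r[0])@X/1000)
print("centre",x.mean()*X+y.mean()*Y)
```

```text
[ 0.49885711 -0.19033888] [0.03207388 0.03235557 0.03223478 0.03287392]
((498.71453857421875, -189.20440673828125), (29.43938446044922, 30.275182723999023), 15.212491989135742)
base mid y [-0.36813984 -0.25903143] -0.31358563767139747 mortise y -0.3152277275552906 -0.3140958404799685
x [0.35168815 0.51084272] 0.4312654333248863 0.43095102178714656 0.43111286400160115
centre [ 0.49872707 -0.18867203]
```

```bash
python3 -m crank '0.9 -0.33 0 0 0 0;0.9 -0.33 0 0 0 0;0.91 -0.33 0 0 0 0;0 0 0.4 0 0 0.095;0 0 0.4 0 0 0.095'
python3 -m crank '0 0 0 0 0 0;0 0 0 0 0 0;0 0 0 0 0 0;0 0 0 0 0 0;0 0 0 0 0 0'
python3 look.py w2
python3 - <<'E'
from h import *
s=dict(np.load("w2.npz")); W=cloud(s)
m=((np.abs(W[...,0]-.645)<.03)&(np.abs(W[...,1]+.163)<.03)&(W[...,2]>.085)&(W[...,2]<.11)).astype(np.uint8)
m=cv2.morphologyEx(m,cv2.MORPH_OPEN,np.ones((3,3)))
c=max(cv2.findContours(m,cv2.RETR_EXTERNAL,cv2.CHAIN_APPROX_NONE)[0],key=len)[:,0]
r=cv2.minAreaRect(np.array([plane(s,u,v,.096)[:2] for u,v in c],np.float32)*1000);print(r,c.min(0),c.max(0),np.median(W[m>0][:,2]))
E
```

```text
t: 2.15
tcp_pos: [0.645, -0.1645, 0.199]
tool_rot: [1.0, -0.021, 0.0, 0.0]
force: [-0.1, -0.2, -0.6]
finger_gap: 1.0
gripper_force: 0.0
t: 2.65
tcp_pos: [0.6451, -0.1645, 0.2002]
tool_rot: [1.0, -0.018, 0.001, 0.0]
force: [0.2, 0.3, 0.8]
finger_gap: 1.0
gripper_force: 0.0
2.7 [ 0.645  -0.1644  0.2001] [[0.9993, -0.0364, 0.0011], [-0.0364, -0.9993, -0.0005], [0.0011, 0.0005, -1.0]] cam [ 0.722 -0.166  0.343] [[-0.04, -1.0, 0.0], [-0.95, 0.04, 0.3], [-0.3, 0.01, -0.95]]
((647.20556640625, -161.71170043945312), (17.359905242919922, 20.407306671142578), 88.34101104736328) [306 212] [332 241] 0.09582555013526292
```

```bash
python3 -m crank '0.025 -0.05 0.8 0 0 0;0 0 0.8 0 0 0;0 0 0.8 0 0 0;0 0 0.8 0 0 0;0 0 0.8 0 0 0'
python3 -m crank '0 0 0 0 0 0;0 0 0 0 0 0;0 0 0 0 0 0;0 0 0 0 0 0;0 0 0 0 0 0' -1 50
python3 -m crank '0 0 0 0 0 0;0 0 0 0 0 0;0 0 0 0 0 0;0 0 0 0 0 0;0 0 0 0 0 0'
python3 look.py w3
```

```text
t: 3.2
tcp_pos: [0.6463, -0.1622, 0.0386]
tool_rot: [1.0, -0.018, 0.001, 0.0]
force: [-0.1, -0.1, -0.5]
finger_gap: 0.999
gripper_force: 0.0
t: 3.7
tcp_pos: [0.6475, -0.1627, 0.0417]
tool_rot: [1.0, -0.018, 0.002, 0.001]
force: [-0.6, 0.3, 5.2]
finger_gap: 0.3
gripper_force: 49.5
t: 4.2
tcp_pos: [0.6475, -0.1627, 0.0417]
tool_rot: [1.0, -0.018, 0.002, 0.001]
force: [-0.5, 0.1, 6.3]
finger_gap: 0.301
gripper_force: 49.8
4.25 [ 0.6475 -0.1627  0.0417] [[0.9993, -0.0366, 0.0039], [-0.0366, -0.9993, -0.0016], [0.0039, 0.0014, -1.0]] cam [ 0.724 -0.164  0.185] [[-0.04, -1.0, 0.0], [-0.95, 0.04, 0.3], [-0.3, 0.01, -0.95]]
```

View pics/w3.png

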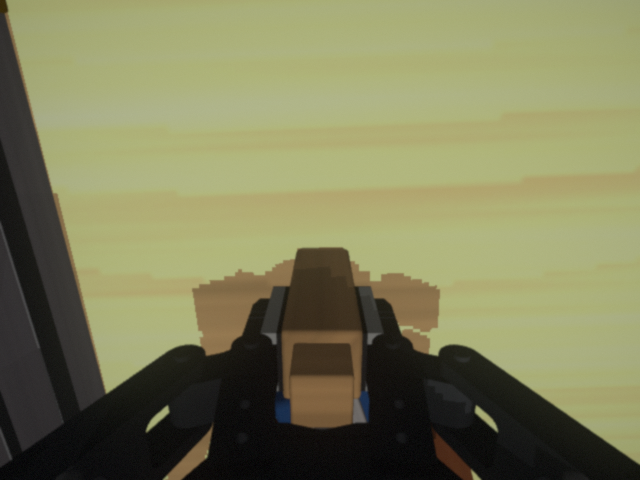

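The post is held centrally between the pads, tenon at (322,385), not near anything else.

```bash
python3 -m crank '0 0 -0.4 0 0 0;0 0 -0.6 0 0 0;0 0 -0.6 0 0 0;0 0 -0.6 0 0 0;0 0 -0.3 0 0 0'
python3 -m crank '0 0 0 0 0 -0.095;0 0 0 0 0 -0.095;0 0 0 0 0 0;0 0 0 0 0 0;0 0 0 0 0 0'
python3 look.py w4
cat > rel.py <<'E'
import sys
from h import *
# pose of the held post in the tool frame, from depth of faces (front face, tenon top)
s=dict(np.load(sys.argv[1]+".npz")); W=cloud(s); T=R.from_quat(s["r"]).as_matrix()
L=(W-s["p"])@T
m=(np.abs(L[...,1])<.013)&(np.abs(L[...,0])<.03)&(L[...,2]>-.07)&(L[...,2]<.06)
P=L[m]*1000; zt=P[:,2].min()
zs=np.percentile(P[:,2],1); print("topz",zs, len(P))
top=P[P[:,2]<zs+3]; print("tenon top tool med z",np.median(top[:,2]),"x",np.percentile(top[:,0],[2,98]),"y",np.percentile(top[:,1],[2,98]))
f=P[(P[:,0]>9)&(np.abs(P[:,1])<10)&(P[:,2]>zs+22)]
A=np.c_[f[:,2],f[:,1],np.ones(len(f))]
c=np.linalg.lstsq(A,f[:,0],rcond=None)[0];r=f[:,0]-A@c
k=np.abs(r)<2;c=np.linalg.lstsq(A[k],f[k,0],rcond=None)[0]
print("front face x=c0*z+c1*y+c2",c,"n",k.sum(),"std",(f[k,0]-A[k]@c).std(),"z range",f[:,2].min(),f[:,2].max())
E
python3 rel.py w4
```

```text
t: 4.75
tcp_pos: [0.647, -0.1625, 0.1426]
tool_rot: [1.0, -0.018, 0.002, 0.001]
force: [-0.4, -0.5, -0.3]
finger_gap: 0.297
gripper_force: 49.0
t: 5.25
tcp_pos: [0.6457, -0.162, 0.1391]
tool_rot: [0.992, 0.129, -0.0, -0.0]
force: [0.2, 0.4, -0.5]
finger_gap: 0.299
gripper_force: 49.0
5.3 [ 0.6458 -0.162   0.1391] [[0.9663, 0.2573, -0.0005], [0.2573, -0.9663, 0.0002], [-0.0004, -0.0003, -1.0]] cam [ 0.72  -0.141  0.282] [[0.26, -0.97, -0.0], [-0.92, -0.24, 0.3], [-0.29, -0.08, -0.95]]
topz -67.5174541108067 13028
tenon top tool med z -67.9671037001317 x [ 7.51305294 17.28070234] y [-12.93198486  12.92478051]
front face x=c0*z+c1*y+c2 [ 2.01356537e-03 -1.79464518e-03  1.13936246e+01] n 4765 std 0.4653377513374927 z range -39.80806229729664 39.673943706929855
```

```bash
python3 -m crank '-0.5 -0.04 0 0 0 -0.004;-0.92 -0.07 0 0 0 0;-0.92 -0.07 0 0 0 0;-0.92 -0.07 0 0 0 0;-0.42 -0.03 0 0 0 0'
python3 -m crank '0 0 0.5 0 0 0;0 0 0.4 0 0 0;0 0 0 0 0 0;0 0 0 0 0 0;0 0 0 0 0 0'
python3 look.py w5; python3 rel.py w5; python3 -c "
import cv2;im=cv2.imread('pics/w5.png')[200:440,160:480];cv2.imwrite('pics/c5.png',cv2.convertScaleAbs(cv2.resize(im,(800,600),interpolation=cv2.INTER_CUBIC),alpha=1.8))"
```

```text
t: 5.8
tcp_pos: [0.4975, -0.1896, 0.1391]
tool_rot: [0.991, 0.133, -0.002, -0.001]
force: [-0.9, 0.2, -1.2]
finger_gap: 0.303
gripper_force: 49.1
t: 6.3
tcp_pos: [0.5017, -0.1905, 0.104]
tool_rot: [0.991, 0.134, 0.001, 0.0]
force: [-0.0, -0.1, -0.7]
finger_gap: 0.3
gripper_force: 49.1
6.35 [ 0.5017 -0.1905  0.1041] [[0.9643, 0.2649, 0.0015], [0.2649, -0.9643, -0.0009], [0.0012, 0.0013, -1.0]] cam [ 0.576 -0.169  0.247] [[0.26, -0.96, 0.0], [-0.92, -0.25, 0.3], [-0.29, -0.08, -0.95]]
topz -67.54006299135281 13033
tenon top tool med z -68.0378414450251 x [ 7.87453391 17.34866112] y [-12.94025008  12.95026666]
front face x=c0*z+c1*y+c2 [1.68939703e-03 6.12117933e-05 1.14671745e+01] n 4771 std 0.4523951227313602 z range -40.226726847354634 39.23931153595099
```

View pics/c5.png

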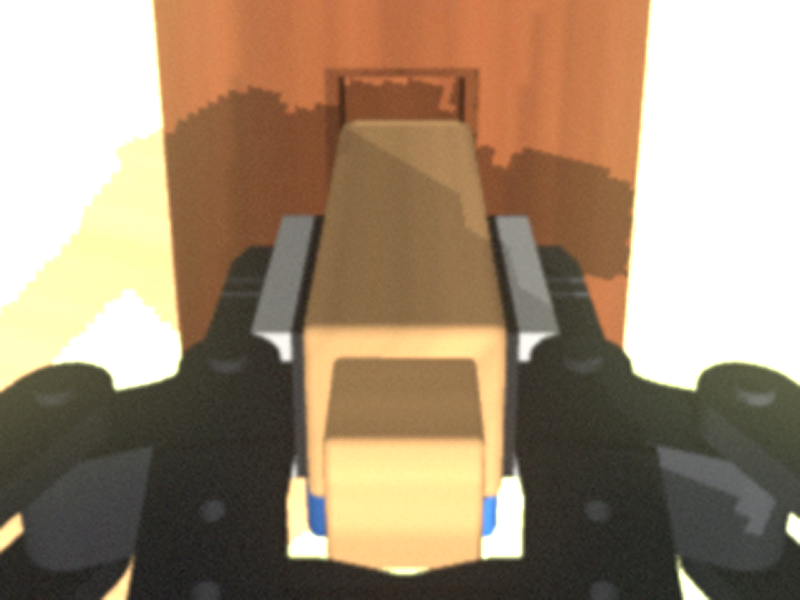

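The foot hangs over the mortise; the mouth's chamfer spans crop x 326–478 with its far edge at row 70, and the foot spans 343–470 at row ~130.

Run:
```python
from h import *
s=dict(np.load("w5.npz")); W=cloud(s); T=R.from_quat(s["r"]).as_matrix()
L=lambda P:((P-s["p"])@T*1000)
c=lambda x,y:(160+x/2.5,200+y/2.5)
for n,x,y,z in(("chL",326,72,.04),("chR",478,72,.04),("inL",343,90,.037),("inR",464,90,.037),("top",402,70,.04),("intop",402,77,.037)):print(n,L(plane(s,*c(x,y),z)).round(2))
# post side edges: rays onto plane of front face tool x=11.5mm
for n,x,y in(("fL",343,130),("fR",470,130),("L",307,325),("R",504,325)):
    o,d=ray(s,*c(x,y)); ol=L(o);dl=T.T@d; print(n,(ol+dl*(11.5-ol[0])/dl[0]).round(2))
v=np.arange(218,252); print("x,z down the middle",[(round(float(a),1),round(float(b),1)) for a,b in zip(L(W)[v,322,0],W[v,322,2]*1000)])
u=np.arange(280,362); print("y,z across",[(round(float(a),1),round(float(b),1)) for a,b in zip(L(W)[236,u,1],W[236,u,2]*1000)][::2])
```

```text
chL [ 13.25 -18.98  64.08]
chR [13.21 15.24 64.12]
inL [  7.99 -15.44  67.08]
inR [ 7.96 12.36 67.11]
top [13.7  -1.87 64.1 ]
intop [11.11 -1.88 67.1 ]
fL [ 11.5  -13.22  31.8 ]
fR [11.5  11.37 31.76]
L [ 11.5  -13.52 -37.21]
R [ 11.5   11.14 -37.23]
x,z down the middle [(19.5, 39.8), (19.2, 41.0), (nan, nan), (17.8, 40.1), (17.2, 39.8), (16.8, 40.6), (15.9, 39.6), (15.2, 39.2), (15.2, 41.0), (14.1, 39.5), (13.2, 38.2), (12.4, 37.8), (11.5, 36.8), (3.7, 13.9), (3.4, 15.2), (2.7, 15.1), (2.3, 15.7), (1.4, 15.1), (0.7, 15.0), (0.1, 15.3), (-0.5, 15.3), (-1.2, 15.4), (-2.2, 14.4), (nan, nan), (-3.4, 14.8), (-4.2, 14.3), (-4.8, 14.7), (-5.3, 15.3), (-6.1, 14.8), (-6.9, 14.5), (11.5, 66.7), (11.3, 67.7), (11.5, 69.5), (11.4, 70.7)]
y,z across [(-25.1, 39.3), (-23.8, 40.0), (-22.7, 40.4), (-21.5, 40.4), (-20.5, 39.8), (-19.3, 39.7), (-18.4, 37.5), (-17.2, 37.4), (-16.7, 29.0), (-16.4, 16.0), (-15.2, 14.5), (-13.9, 14.2), (-12.6, 15.5), (-11.3, 14.8), (-10.1, 14.1), (-8.8, 14.4), (-7.5, 14.9), (-6.3, 14.3), (-5.0, 15.1), (-3.7, 16.3), (-2.5, 15.5), (-1.2, 15.0), (0.1, 15.0), (1.4, 15.0), (2.6, 15.9), (3.9, 15.1), (5.1, 15.5), (6.5, 14.2), (7.7, 15.4), (9.0, 14.1), (10.2, 14.8), (11.6, 14.2), (12.3, 22.3), (12.5, 37.9), (13.6, 38.5), (14.8, 38.6), (15.9, 38.3), (16.9, 40.1), (18.0, 40.7), (19.2, 39.7), (20.4, 39.6)]
```

```bash
python3 -m crank '-0.048 -0.02 0 0 0 0;0 0 0.2 0 0 0;0 0 0.2 0 0 0;0 0 0.15 0 0 0;0 0 0.1 0 0 0'
python3 -m crank '0 0 0.1 0 0 0;0 0 0.1 0 0 0;0 0 0.1 0 0 0;0 0 0.1 0 0 0;0 0 0 0 0 0'
```

```text
t: 6.85
tcp_pos: [0.4986, -0.1897, 0.0763]
tool_rot: [0.991, 0.134, -0.0, -0.0]
force: [-0.7, -0.3, -0.9]
finger_gap: 0.3
gripper_force: 49.1
t: 7.35
tcp_pos: [0.4986, -0.1897, 0.0608]
tool_rot: [0.991, 0.134, -0.0, -0.0]
force: [-0.3, -0.2, -0.0]
finger_gap: 0.304
gripper_force: 49.1
```

```bash
python3 -m crank '0 0 0.05 0 0 0;0 0 0.05 0 0 0;0 0 0.05 0 0 0;0 0 0.03 0 0 0;0 0 0 0 0 0'
python3 -m crank '0 0 0 0 0 0;0 0 0 0 0 0;0 0 0 0 0 0;0 0 0 0 0 0;0 0 0 0 0 0'
```

```text
t: 7.85
tcp_pos: [0.4991, -0.19, 0.0566]
tool_rot: [0.991, 0.134, 0.0, 0.0]
force: [-3.3, 1.0, 18.1]
finger_gap: 0.3
gripper_force: 51.5
t: 8.35
tcp_pos: [0.4992, -0.19, 0.0566]
tool_rot: [0.991, 0.134, 0.001, 0.0]
force: [-3.5, 1.5, 18.5]
finger_gap: 0.301
gripper_force: 51.5
```

```bash
python3 -m crank '0 0 0 0 0 0;0 0 0 0 0 0;0 0 0 0 0 0;0 0 0 0 0 0;0 0 0 0 0 0' 1
python3 -m crank '0 0 -0.3 0 0 0;0 0 -0.7 0 0 0;0 0 -1 0 0 0;0 0 -1 0 0 0;0 0 -1 0 0 0'
python3 -m crank '-0.9 0 -0.8 0 0 0;-0.6 0 0 0 0 0;0 0 0 0 0 0;0 0 0 0 0 0;0 0 0 0 0 0'
python3 look.py w6
cat > ten.py <<'E'
import sys
from h import *
s=dict(np.load(sys.argv[1]+".npz")); W=cloud(s)
def f(n,lo,hi,h):
    m=((np.abs(W[...,0]-.499)<.035)&(np.abs(W[...,1]+.19)<.035)&(W[...,2]>lo)&(W[...,2]<hi)).astype(np.uint8)
    m=cv2.morphologyEx(m,cv2.MORPH_OPEN,np.ones((3,3)))
    c=max(cv2.findContours(m,cv2.RETR_EXTERNAL,cv2.CHAIN_APPROX_NONE)[0],key=len)[:,0]
    r=cv2.minAreaRect(np.array([plane(s,u,v,h)[:2] for u,v in c],np.float32)*1000);print(n,r,c.min(0),c.max(0),np.median(W[m>0][:,2]))
f("tenon",.103,.12,.111);f("shoulder",.088,.12,.095)
E
python3 ten.py w6
```

```text
t: 8.85
tcp_pos: [0.4988, -0.1898, 0.0538]
tool_rot: [0.991, 0.134, -0.0, -0.0]
force: [-0.0, 0.5, 0.5]
finger_gap: 1.005
gripper_force: 0.0
t: 9.35
tcp_pos: [0.4986, -0.1897, 0.2163]
tool_rot: [0.991, 0.134, 0.0, 0.0]
force: [0.6, 0.8, -0.2]
finger_gap: 0.998
gripper_force: 0.0
t: 9.85
tcp_pos: [0.4417, -0.2057, 0.246]
tool_rot: [0.991, 0.134, 0.0, -0.0]
force: [0.3, -0.4, 0.7]
finger_gap: 1.002
gripper_force: 0.0
9.9 [ 0.4417 -0.2056  0.2458] [[0.9642, 0.2653, -0.0001], [0.2653, -0.9642, 0.0005], [-0.0, -0.0005, -1.0]] cam [ 0.516 -0.184  0.389] [[0.26, -0.96, -0.0], [-0.92, -0.25, 0.3], [-0.29, -0.08, -0.95]]
tenon ((497.6182861328125, -188.80653381347656), (17.120136260986328, 17.733951568603516), 15.322569847106934) [309 125] [334 150] 0.11095463131833998
shoulder ((497.2652893066406, -189.19595336914062), (25.312660217285156, 25.43634605407715), 15.322169303894043) [305 119] [339 154] 0.1098976319815629
```

View pics/w6.png

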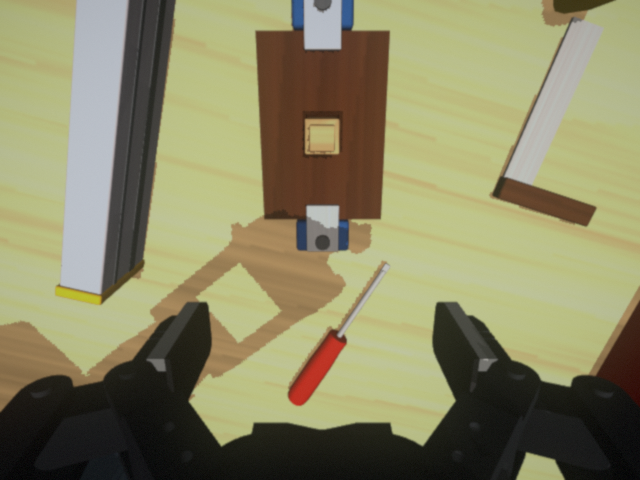

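The post stands home (tenon at (322,137), depth gives its top at 111 mm) and released.

```bash
python3 -m crank '0.13 -0.47 0 0 0 0;0.257 -0.934 0 0 0 0;0.257 -0.934 0 0 0 0;0.257 -0.934 0 0 0 0;0.257 -0.934 0 0 0 0'
python3 -m crank '0.257 -0.934 0 0 0 0;0.257 -0.934 0 0 0 0;0.257 -0.934 0 0 0 0;0.257 -0.934 0 0 0 0;0.257 -0.934 0 0 0 0'
python3 -m crank '0.257 -0.934 0 0 0 0;0.13 -0.47 0 0 0 0;0 0 0 0 0 0.05;0 0 0 0 0 0.093;0 0 0 0 0 0.093'
python3 -m crank '0 0 0 0 0 0.093;0 0 0 0 0 0.093;0 0 0 0 0 0.04;0 0 0 0 0 0;0 0 0 0 0 0'
python3 look.py w7
cat > bar.py <<'E'
import sys
from h import *
s=dict(np.load(sys.argv[1]+".npz")); W=cloud(s)
m=((np.abs(W[...,0]-.4985)<.09)&(np.abs(W[...,1]-.217)<.09)&(W[...,2]>.024)&(W[...,2]<.036)).astype(np.uint8)
m=cv2.morphologyEx(m,cv2.MORPH_OPEN,np.ones((3,3)))
cs,hi=cv2.findContours(m,cv2.RETR_CCOMP,cv2.CHAIN_APPROX_NONE)
for c,h in zip(cs,hi[0]):
    if len(c)<40: continue
    c=c[:,0]; r=cv2.minAreaRect(np.array([plane(s,u,v,.03)[:2] for u,v in c],np.float32)*1000);print(h[3],r,c.min(0),c.max(0))
print(np.median(W[m>0][:,2]))
E
python3 bar.py w7
```

```text
t: 10.4
tcp_pos: [0.4416, -0.0295, 0.2455]
tool_rot: [0.991, 0.134, -0.0, -0.0]
force: [1.1, -0.1, 0.1]
finger_gap: 0.999
gripper_force: 0.0
t: 10.9
tcp_pos: [0.4414, 0.1647, 0.2455]
tool_rot: [0.991, 0.134, -0.0, -0.0]
force: [0.8, -0.2, -0.4]
finger_gap: 0.995
gripper_force: 0.0
t: 11.4
tcp_pos: [0.4413, 0.2219, 0.2453]
tool_rot: [0.999, -0.053, -0.001, 0.0]
force: [0.7, -0.5, -0.4]
finger_gap: 1.0
gripper_force: 0.0
t: 11.9
tcp_pos: [0.4414, 0.2211, 0.2456]
tool_rot: [0.974, -0.226, -0.0, 0.0]
force: [1.3, -0.5, 0.1]
finger_gap: 0.999
gripper_force: 0.0
11.95 [0.4413 0.221  0.2457] [[0.8979, -0.4403, -0.0008], [-0.4403, -0.8979, -0.0001], [-0.0007, 0.0004, -1.0]] cam [0.511 0.188 0.388] [[-0.44, -0.9, 0.0], [-0.86, 0.42, 0.3], [-0.27, 0.13, -0.95]]
-1 ((499.723388671875, 218.07826232910156), (55.98104476928711, 129.95982360839844), 64.47791290283203) [263  57] [328 205]
0 ((498.9529724121094, 218.1614990234375), (21.952838897705078, 24.969236373901367), 66.1163101196289) [285 122] [310 150]
0.029945555939787004
```

View pics/w7.png

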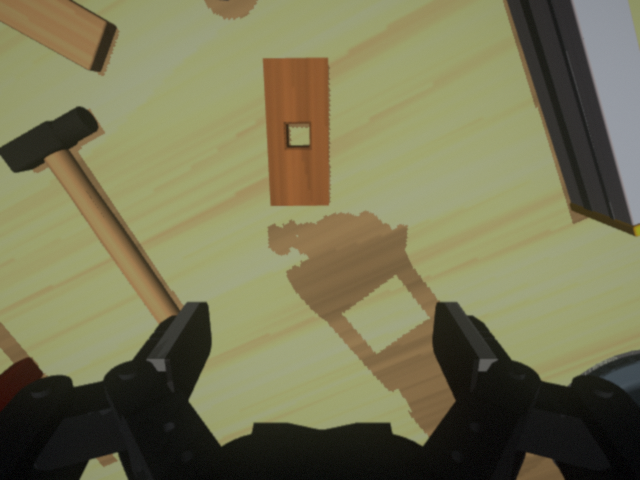

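The bar is at (297,131) in the image with its hole at (298,135), almost aligned with the tool; nothing stands near the fingers' paths.

```bash
python3 -m crank '0.7 -0.3 0.3 0 0 -0.0067;0.64 -0.25 0.7 0 0 0;0 0 0.9 0 0 0;0 0 0.9 0 0 0;0 0 0.8 0 0 0'
python3 -m crank '0 0 0.8 0 0 0;0 0 0.7 0 0 0;0 0 0 0 0 0;0 0 0 0 0 0;0 0 0 0 0 0'
python3 look.py w8; python3 bar.py w8
```

```text
t: 12.45
tcp_pos: [0.4991, 0.217, 0.1003]
tool_rot: [0.975, -0.221, -0.0, 0.0]
force: [0.0, -0.2, -0.4]
finger_gap: 1.001
gripper_force: 0.0
t: 12.95
tcp_pos: [0.5004, 0.2174, 0.0435]
tool_rot: [0.975, -0.222, 0.001, -0.001]
force: [1.1, 0.5, 0.5]
finger_gap: 1.0
gripper_force: 0.0
13.0 [0.5004 0.2174 0.0437] [[0.9018, -0.432, 0.0032], [-0.4321, -0.9018, 0.0007], [0.0026, -0.002, -1.0]] cam [0.569 0.185 0.186] [[-0.43, -0.9, -0.0], [-0.86, 0.41, 0.3], [-0.27, 0.13, -0.95]]
-1 ((500.0866394042969, 217.83648681640625), (55.99303436279297, 129.94168090820312), 64.46046447753906) [253 141] [393 408]
0 ((501.1349792480469, 217.32249450683594), (21.22355079650879, 19.642534255981445), 64.41270446777344) [299 267] [347 307]
0.029959031816222975
```

```bash
python3 -m crank '0 0 0.5 0 0 0;0 0 0.4 0 0 0;0 0 0.15 0 0 0;0 0 0 0 0 0;0 0 0 0 0 0'
python3 -m crank '0 0 0 0 0 0;0 0 0 0 0 0;0 0 0 0 0 0;0 0 0 0 0 0;0 0 0 0 0 0' -1 60
python3 -m crank '0 0 0 0 0 0;0 0 -0.1 0 0 0;0 0 -0.3 0 0 0;0 0 -0.5 0 0 0;0 0 0 0 0 0'
python3 look.py w9
```

```text
t: 13.5
tcp_pos: [0.4998, 0.2172, 0.0011]
tool_rot: [0.975, -0.222, 0.001, -0.0]
force: [0.2, 0.1, 0.5]
finger_gap: 1.004
gripper_force: 0.0
t: 14.0
tcp_pos: [0.4997, 0.2172, 0.0011]
tool_rot: [0.975, -0.222, 0.001, -0.0]
force: [-0.6, -0.4, 5.2]
finger_gap: 0.644
gripper_force: 65.1
t: 14.5
tcp_pos: [0.5007, 0.2175, 0.0384]
tool_rot: [0.975, -0.222, 0.002, -0.001]
force: [0.4, -0.3, -0.9]
finger_gap: 0.646
gripper_force: 64.4
14.55 [0.5002 0.2173 0.0374] [[0.9017, -0.4323, 0.0032], [-0.4323, -0.9017, 0.0007], [0.0026, -0.002, -1.0]] cam [0.569 0.185 0.181] [[-0.43, -0.9, -0.0], [-0.86, 0.41, 0.3], [-0.27, 0.13, -0.95]]
```

View pics/w9.png

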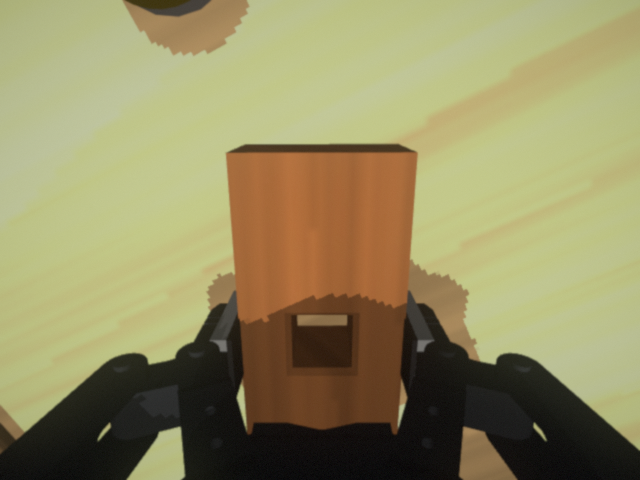

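The bar is held across its middle and lifted; its hole is at about (322,342).

```bash
cat > barrel.py <<'E'
import sys
from h import *
s=dict(np.load(sys.argv[1]+".npz")); W=cloud(s); T=R.from_quat(s["r"]).as_matrix(); L=(W-s["p"])@T*1000
b=s["image"].astype(int)
m=(np.abs(L[...,0])<75)&(np.abs(L[...,1])<27)&(L[...,2]>-45)&(L[...,2]<10)&(b[...,0]>b[...,2]+35)
P=L[m]; zt=np.median(P[:,2]); P=P[np.abs(P[:,2]-zt)<4]
A=np.c_[P[:,:2],np.ones(len(P))]; c=np.linalg.lstsq(A,P[:,2],rcond=None)[0]
r=P[:,2]-A@c;k=np.abs(r)<2.5;c=np.linalg.lstsq(A[k],P[k,2],rcond=None)[0]
n=T@np.array([c[0],c[1],-1]); n/=np.linalg.norm(n)
print("top plane tool z",zt,c,"tilt deg tool",np.degrees(c[:2]),"world normal",n.round(4),"x max",np.percentile(P[:,0],[.5,99.5]),"y",np.percentile(P[:,1],[.5,99.5]))
z=s["p"]+T@np.array([0,0,c[2]])/1000; zp=z[2]; print("top z world",zp)
# hole: contour of non-top in the middle
m2=((np.abs(L[...,2]-(c[0]*L[...,0]+c[1]*L[...,1]+c[2]))<2.5)).astype(np.uint8)
m2=cv2.morphologyEx(m2,cv2.MORPH_CLOSE,np.ones((3,3)))
cs,hi=cv2.findContours(m2,cv2.RETR_CCOMP,cv2.CHAIN_APPROX_NONE)
for q,h in zip(cs,hi[0]):
    if h[3]>=0 and len(q)>60:
        Q=np.array([(plane(s,u,v,zp)-s["p"])@T*1000 for u,v in q[:,0]])[:,:2].astype(np.float32); print("hole tool",cv2.minAreaRect(Q),q[:,0].min(0),q[:,0].max(0),"bb",Q.min(0),Q.max(0))
E
python3 barrel.py w9
```

```text
top plane tool z -29.80053470700317 [-1.19262301e-03  7.23407093e-04 -2.98026739e+01] tilt deg tool [-0.06833226  0.04144817] world normal [-4.6e-03 -8.0e-04  1.0e+00] x max [-33.62425423  65.05467482] y [-26.74917532  26.43593544]
top z world 0.06724158465082423
hole tool ((1.4452543258666992, -1.2456598281860352), (20.847505569458008, 21.251117706298828), 0.010648106224834919) [290 314] [353 367] bb [ -8.979304 -11.872551] [11.86712   9.380779]
```

```bash
python3 -m crank '0 0 -0.4 0 0 0;0 0 -0.7 0 0 0;0 0 -0.8 0 0 0;0 0 -0.8 0 0 0;0 0 -0.5 0 0 0'
python3 -m crank '0 0 0 0 0 -0.04;0 0 0 0 0 -0.08;0 0 0 0 0 -0.08;0 0 0 0 0 -0.08;0 0 0 0 0 -0.08'
python3 -m crank '0 0 0 0 0 -0.065;0 0 0 0 0 -0.03;-0.08 0.28 0 0 0 0;-0.16 0.58 0 0 0 0;-0.25 0.892 0 0 0 0'
python3 -m crank '-0.25 0.892 0 0 0 0;-0.25 0.892 0 0 0 0;-0.25 0.892 0 0 0 0;-0.25 0.892 0 0 0 0;-0.25 0.892 0 0 0 0'
python3 -m crank '-0.25 0.892 0 0 0 0;-0.25 0.892 0 0 0 0;-0.25 0.892 0 0 0 0;-0.16 0.58 0 0 0 0;-0.1 0.34 0 0 0 0'
python3 -m crank '0 0 0 0 0 0;0 0 0 0 0 0;0 0 0 0 0 0;0 0 0 0 0 0;0 0 0 0 0 0'
python3 look.py w10; python3 barrel.py w10
```

```text
t: 15.05
tcp_pos: [0.4995, 0.2171, 0.1656]
tool_rot: [0.975, -0.222, 0.001, -0.0]
force: [1.2, -0.2, -1.6]
finger_gap: 0.644
gripper_force: 64.3
t: 15.55
tcp_pos: [0.4984, 0.2169, 0.1633]
tool_rot: [0.998, 0.062, -0.001, 0.0]
force: [-0.3, 0.3, -2.1]
finger_gap: 0.644
gripper_force: 64.3
t: 16.05
tcp_pos: [0.4983, 0.144, 0.1636]
tool_rot: [0.991, 0.134, -0.0, -0.0]
force: [0.2, 0.4, -1.3]
finger_gap: 0.644
gripper_force: 64.3
t: 16.55
tcp_pos: [0.4968, -0.043, 0.1637]
tool_rot: [0.991, 0.133, -0.001, -0.0]
force: [0.4, 0.7, -1.3]
finger_gap: 0.642
gripper_force: 64.3
t: 17.05
tcp_pos: [0.4961, -0.1931, 0.1637]
tool_rot: [0.991, 0.132, -0.0, 0.0]
force: [-0.1, 0.5, -1.7]
finger_gap: 0.646
gripper_force: 64.3
t: 17.55
tcp_pos: [0.4968, -0.1893, 0.1642]
tool_rot: [0.991, 0.134, -0.0, -0.0]
force: [-0.3, -0.1, -1.1]
finger_gap: 0.643
gripper_force: 64.3
17.6 [ 0.4969 -0.1896  0.1642] [[0.9641, 0.2656, -0.0], [0.2656, -0.9641, 0.0001], [-0.0, -0.0001, -1.0]] cam [ 0.571 -0.168  0.307] [[0.27, -0.96, -0.0], [-0.92, -0.25, 0.3], [-0.29, -0.08, -0.95]]
top plane tool z -28.738521820395114 [-1.81163375e-04 -9.45975223e-05 -2.87748626e+01] tilt deg tool [-0.0103799  -0.00542004] world normal [-2.e-04 -0.e+00  1.e+00] x max [-33.24320687  65.45711537] y [-26.75363182  26.00685454]
top z world 0.1929727093373787
hole tool ((1.841766357421875, -1.687215805053711), (20.89026641845703, 21.31325912475586), 0.004572617821395397) [290 314] [353 367] bb [ -8.603996 -12.343591] [12.287709  8.968713]
```

```bash
python3 -m crank '0.01 0.02 0.2 0 0 0;0 0 0.3 0 0 0;0 0 0.3 0 0 0;0 0 0.15 0 0 0;0 0 0.08 0 0 0'
python3 -m crank '0 0 0 0 0 0;0 0 0 0 0 0;0 0 0 0 0 0;0 0 0 0 0 0;0 0 0 0 0 0'
python3 look.py w11; python3 barrel.py w11
python3 - <<'E'
from h import *
a=cv2.resize(cv2.imread("pics/w11.png")[290:390,270:370],(400,400),interpolation=cv2.INTER_CUBIC)
s=snapshot("scene");save(s,"s11");K,Rm,t=cam(s)
u,v=(K@(Rm@np.array([.498,-.19,.115])+t))[:2]/(Rm@np.array([.498,-.19,.115])+t)[2];print(u,v)
u,v=int(u),int(v);b=cv2.resize(s["image"][v-50:v+50,u-50:u+50,::-1],(400,400),interpolation=cv2.INTER_CUBIC)
cv2.imwrite("pics/c11.png",np.hstack([cv2.convertScaleAbs(a,alpha=1.5),cv2.convertScaleAbs(b,alpha=1.5)]))
W=cloud(dict(np.load("w11.npz")));print((W[310:372:3,322]*1000).round(1).tolist());
E
```

```text
t: 18.1
tcp_pos: [0.4967, -0.1907, 0.1215]
tool_rot: [0.991, 0.133, -0.001, -0.001]
force: [0.2, 0.0, -0.6]
finger_gap: 0.642
gripper_force: 64.3
t: 18.6
tcp_pos: [0.4976, -0.1912, 0.1233]
tool_rot: [0.991, 0.133, 0.0, 0.0]
force: [-0.8, 0.6, -1.0]
finger_gap: 0.642
gripper_force: 64.3
18.65 [ 0.4976 -0.1912  0.1232] [[0.9644, 0.2644, 0.0005], [0.2644, -0.9644, -0.0003], [0.0004, 0.0005, -1.0]] cam [ 0.572 -0.169  0.266] [[0.26, -0.96, 0.0], [-0.92, -0.25, 0.3], [-0.29, -0.08, -0.95]]
top plane tool z -28.820000330465035 [-4.99383509e-04 -3.18747493e-04 -2.88509048e+01] tilt deg tool [-0.02861257 -0.01826289] world normal [-1.1e-03  5.0e-04  1.0e+00] x max [-33.22828994  65.46875061] y [-26.72508509  26.26942683]
top z world 0.15206537794361152
hole tool ((2.0561275482177734, -1.4235782623291016), (20.468759536743164, 21.24850082397461), 0.05238693952560425) [290 314] [353 366] bb [ -8.187368 -12.056052] [12.299026  9.19319 ]
239.30414190258736 204.0359453663551
[[510.5, -186.3, 152.0], [509.1, -186.7, 151.4], [445.9, -204.2, 39.8], [444.3, -204.6, 41.0], [441.8, -205.3, 40.3], [487.5, -192.7, 122.1], [487.7, -192.6, 124.8], [487.6, -192.6, 126.9], [487.5, -192.7, 129.0], [487.8, -192.6, 131.7], [487.6, -192.6, 133.4], [487.7, -192.6, 135.6], [487.3, -192.7, 137.0], [487.5, -192.6, 139.2], [486.9, -192.8, 140.3], [487.7, -192.6, 143.4], [486.9, -192.8, 144.0], [487.9, -192.5, 147.3], [487.1, -192.7, 147.8], [487.6, -192.6, 150.2], [486.6, -192.9, 150.6]]
```

View pics/c11.png

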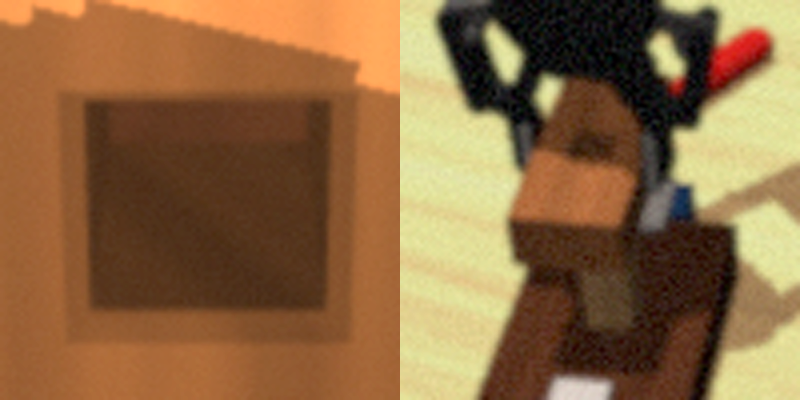

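Left: the hole is clear and open. Right: the bar is level above the post with nothing touching. The numbers ask for −0.7 mm in tool y and 1 mm down.

```bash
python3 -m crank '0 -0.018 0.025 0 0 0;0 0 0 0 0 0;0 0 0 0 0 0;0 0 0 0 0 0;0 0 0 0 0 0'
python3 -m crank '0 0 0 0 0 0;0 0 0 0 0 0;0 0 0 0 0 0;0 0 0 0 0 0;0 0 0 0 0 0'
python3 -m crank '0 0 0 0 0 0;0 0 0 0 0 0;0 0 0 0 0 0;0 0 0 0 0 0;0 0 0 0 0 0'
python3 look.py w12; python3 barrel.py w12
```

```text
t: 19.2
tcp_pos: [0.4973, -0.1904, 0.1219]
tool_rot: [0.991, 0.133, 0.0, 0.0]
force: [-0.1, 0.3, -1.2]
finger_gap: 0.648
gripper_force: 64.3
t: 19.7
tcp_pos: [0.4972, -0.1904, 0.1219]
tool_rot: [0.991, 0.133, 0.0, 0.0]
force: [-0.3, 0.2, -1.0]
finger_gap: 0.641
gripper_force: 64.3
t: 20.2
tcp_pos: [0.4972, -0.1904, 0.1219]
tool_rot: [0.991, 0.133, -0.0, -0.0]
force: [-0.4, -0.2, -0.3]
finger_gap: 0.644
gripper_force: 64.3
20.25 [ 0.4972 -0.1904  0.1219] [[0.9644, 0.2644, -0.0], [0.2644, -0.9644, 0.0], [-0.0, -0.0, -1.0]] cam [ 0.571 -0.169  0.265] [[0.26, -0.96, -0.0], [-0.92, -0.25, 0.3], [-0.29, -0.08, -0.95]]
top plane tool z -28.774126895937634 [-3.55942239e-04 -2.70879223e-04 -2.88085430e+01] tilt deg tool [-0.02039399 -0.01552024] world normal [-4.e-04  1.e-04  1.e+00] x max [-33.29124587  65.44634713] y [-26.74539984  26.25701164]
top z world 0.15072128193025947
hole tool ((1.8321943283081055, -1.3055009841918945), (20.888263702392578, 21.505868911743164), 0.031491801142692566) [290 314] [353 367] bb [ -8.614279 -12.055833] [12.28197   9.445271]
```

```bash
python3 -c "
from station import manip
print(manip.sign_off())"
```

```text
the job is handed in; nothing more can be done
None
```

The job is handed in at about 20 s: the post is fully home in the mortise and released (tenon top measured at 111 mm), and the crossbar is held level and still about 10 mm above the tenon, its hole centred to within about 1 mm and its long side within 0.1° of the base's.

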